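# Lower the ratchet keeper over the packed casserole

### The arm

A 7-joint arm with a two-finger parallel gripper is mounted at the origin on the work surface. World frame = base frame: x ahead of the robot, y to its left, z up, the work surface at z = 0. Lengths are in mm, angles in rad, forces in N, time in s.
With the tool pointing down it reaches from about 425 to 825 mm from the base axis. Payload 3.6 kg.
Tool frame: the origin (TCP) lies midway between the tips of the shut fingers; the grasp point (between the pads) lies 19 mm behind it (r.tcp_to_grasp is the distance from the TCP to the grasp point, in mm); x points along the fingers, y is the direction in which the jaws open and shut, and the axes are right-handed (so a half turn about x gives the same grasp; the last joint's range is limited). The gripper opens to 85 mm and grips with 20 to 120 N. Pads are 22 mm wide; open, the fingers measure 114 mm over their backs; the gripper's body (76 mm by 85 mm) begins 54 mm behind the grasp point. The pads swing forward as they close: fully open they stand 13 mm farther back than shut.
Start: joints at [-1.163, 0.615, -0.013, 1.423, 0.008, 1.103, -0.04], TCP at [273.174, 589.779, 231.297] pointing down, gripper open.
Joint ranges: [-3.12, 3.12], [-0.3, 2.06], [-1.34, 1.32], [0.26, 2.42], [-1.36, 4.5], [0.01, 1.98], [-2.84, 2.84]. Speed limits (rad/s): [2.79, 2.79, 3.14, 3.14, 3.14, 3.14, 3.14].

### API

Orientations are given as a unit quaternion [x, y, z, w].
In Python, from cell import r gives the robot as it stands.
- The arm moves only by the tool move_arm, never from a script. Its argument "targets" is a list of rows, each a list of 3 entries, a list of its own where there are three numbers: the opening in per cent of the stroke, from 0 (shut) to 100 (fully open), then the shift along the tool's x, y, z in mm, then the turn about the tool's x in rad. In form: [[grip, [tx, ty, tz], twist], ...]. A call has 1 to 20 rows; each row shifts and turns the pose as measured when the row begins, along the tool's axes as they then stand; what a row does not reach is not made up. A row lasts 1/12 s, in which the tool goes at most 41.7 mm and 7.16 degrees, less where a joint would pass 70% of its speed; a pose out of reach is approached as far as the arm can. A call is refused whole if a number of a shift passes 41.7 or a number of a turn 0.125, either way. A call with a gripper value outside its range is refused whole. The fingers move at their own pace and stop on an object; "squeeze" is the grip in N (left out, the last holds). Time passes only in rows, so rows that do not move let the fingers close. It gives the time, the measured TCP pose, the force and the opening at its end, in the units of the state.
- r.read_state(): the state, without advancing time (a new reading comes with each control period).
- r.snapshot(name): name is "scene" or "top" or "wrist"; returns (picture, depth): 480x640x3 uint8, red, green, blue; 480x640 float32, mm along the optical axis (not along the pixel's ray), 0 where there is no reading.
- r.camera_model(name): a dict with "intrinsics" (3x3 intrinsics, pixels), "R" (3x3) and "t" (3): a world point X has camera coordinates R X + t; the wrist camera has in their place "mount" (4x4, takes a point from camera to tool coordinates, whose origin is the TCP and whose axes are the tool frame's). Camera axes: x right, y down, z forward; pixel columns grow to the right and rows downward; lengths in mm; the calibration is good to about 2 mm. The wrist camera is an equidistant fisheye: a pixel r from the principal point sees the ray r / f radians off the axis. A picture is of the moment at which its call begins: read the wrist's pose just before it. camera_model takes no time and is no camera call.
- r.job_done(): hands the job in, once; it reports no verdict.
The state is a dict: "time": time; "qpos": joint angles; "joint_vel": joint speeds; "joint_torque": joint torques, N m; "position": TCP position; "tool_rot": TCP orientation; "force": force on the tool from outside, world axes, zero at the start; "moment": the same for the moment, N m; "finger_gap": finger opening in mm.
Only numpy, scipy, OpenCV 4.12 (cv2) and the standard library are available. Lean on these libraries where they do the work, as an engineer would, in place of code of your own. Each camera call takes 0.05 s, during which the arm holds its last target.

### The job

At the pottery shop's packing table, close the blue keeper arm over the lidded casserole so it can travel: press the red pawl's thumb tail all the way down to free the ratchet (it stays free; leave it so), then push the arm down by its yellow pad, past all its teeth, until it is fully down at its stop. Only press and push with the fingertips; nothing needs grasping, and nothing may be lifted or carried, do not touch the casserole or shift the other pottery, and never force the arm past the teeth with the pawl engaged; finish with the hand clear of everything.

Things in the scene. Friction and masses are not known exactly. Their poses are not given: they have to be found in the camera images.
- rig: hold-down rig, fixed to the table: dark wooden board 240 x 420 x 18 mm carrying a grey upright with the ratchet mechanism and a grey stop post. Origin under the board's centre on the table, z up. The mechanism swings in the rig's own y-z plane (at x = 0): the arm reaches from its hinge towards the rig's +y, the pawl's tail towards -y. In the rig frame: arm hinge (0, -40, 158) mm, pawl pivot (0, -115, 198) mm, both axes along x
- keeper_hinge (a point): the arm's hinge axis, at the centre of the toothed steel wheel (radius 61 mm over the teeth), 158 mm above the table
- keeper_arm (a joint): angle of the blue keeper arm, rad: 0 fully raised (48 degrees above level), grows as it is pushed down, 0.838 = level, against its stop, its rubber foot 2 to 4 mm above the casserole's knob. It starts between 0.01 and 0.10. The stiff hinge holds it wherever it is left; pushing at the pad takes about 2 to 5 N. While the pawl is engaged the first tooth blocks it at about 0.13; four teeth must pass the pawl
- keeper_pad (a point): centre of the upper face of the yellow push pad at the arm's free end, 58 mm (along rig x) x 52 mm (along the arm) and 16 mm thick, 212 mm from the hinge along the arm and 10 mm above its centre line; it moves with the arm. About 300 mm above the table when raised, 168 mm when fully down; the raised arm's tip reaches 345 mm above the table, so travel above it. Its body axes turn with the arm: they are the rig's when the arm is raised
- pawl (a joint): angle of the red pawl, rad: 0 engaged (hook down in the teeth), grows as its tail is pressed down, clear of the teeth from about 0.15, 0.35 = tail fully down at its stop, fully free. No spring: it stays where it is left. The tail takes about 2 to 4 N
- pawl_tail (a point): centre of the upper face of the red thumb tail, 42 mm (along rig x) x 36 mm, 58 mm from the pivot towards the rig's -y; moves with the pawl. 224 mm above the table when engaged, about 20 mm lower (and 5 mm farther from the arm) when fully down; free space around it and above
- pawl_pivot (a point): the pawl's pivot axis, 198 mm above the table
- casserole: loose lidded casserole of raw clay with green lid, 136 mm across, 112 mm high over the lid's knob, two ears (182 mm over them), 0.9 kg; stands on the board below the arm. Origin under its centre, z up. Not to be touched
- salsa_bowl: small dark bowl, 76 mm across, 35 mm high, on the board; origin under its centre; leave alone
- mug: clay mug, 72 mm across plus handle, 75 mm high, on the board; origin under its centre; leave alone
- small_dish: clay dish, 108 mm across, 40 mm high, on the table; origin under its centre; leave alone
- jug: glazed jug, 90 mm across plus handle, 120 mm high, on the table; origin under its centre; leave alone
- jar: amber glass jar with brass cap, 68 mm across, 85 mm high, on the table; origin under its centre; leave alone
- green_bowl: green bowl, 104 mm across, 50 mm high, on the table; origin under its centre; leave alone

How it is judged (in metres and radians):
On the way, in this order (a step that is already met when the one before it is completed fails the run):
1. the pawl's tail is pressed right down (pawl above 0.25 rad) while the arm is still up (below 0.2 rad) (value of joint pawl above 0.25 rad and value of joint keeper_arm below 0.2 rad), for 0.2 s.
2. the keeper arm is pushed fully down (above 0.80 of 0.838 rad) (value of joint keeper_arm above 0.8 rad), for 0.2 s.
At the end, for the whole second after the job is handed in: the arm stands above 0.80 rad (fully down is 0.838) and at rest, the pawl is still free of the teeth (above 0.15 rad), and the casserole stands upright on its place under the arm (value of joint keeper_arm above 0.8 rad and velocity of joint keeper_arm below 0.05 rad/s and value of joint pawl above 0.15 rad and horizontal distance between casserole and keeper_hinge between 0.105 and 0.165 m and angle between casserole's own z axis and vertical below 0.1 rad and linear speed of casserole below 0.02 m/s); the robot touches nothing.
It fails at once if the arm is forced past the teeth while the pawl is engaged (value of joint keeper_arm above 0.22 rad and value of joint pawl below 0.08 rad).
It fails at once if the casserole is touched by the fingers (contact force between the fingers and casserole above 1 N).
It fails at once if the casserole is moved by more than 20 mm, lifted or tipped (distance of casserole from where it was at the start of the episode above 0.02 m or angle between casserole's own z axis and vertical above 0.2 rad).
It fails at once if other pottery is moved by more than 20 mm (distance of any of salsa_bowl, mug, small_dish, jug, jar, green_bowl from where it was at the start of the episode above 0.02 m).
It also fails if it takes over 48 s, if anything falls off the work surface, if the arm or the gripper's body presses on something with over 40 N, if the wrist force passes 120 N, or if a joint passes its speed limit or range.

## Working session

There is one attempt and no reset: what is moved stays moved. The work goes in short steps, Python scripts to look and compute and a tool call to move; the robot and the scene stay as the last step left them, time stands still between calls to the robot, and variables do not carry over. Pictures are saved under pics/ and viewed, and the job is handed in when it is done.

Besides the shell and the picture viewer there is one more tool, called after "Emit:" as name(argument=value, ...) on one line, values as JSON. move_arm: Moves the arm, as the interface text tells. Its arguments: {"type":"object","properties":{"targets":{"type":"array","items":{"type":"array"}},"squeeze":{"type":"number"}},"required":["targets"]}

```bash
mkdir -p pics; ls; python3 - <<'E'
from cell import r
import cv2,numpy as np
s=r.read_state(); print({k:np.round(v,3) for k,v in s.items()})
for n in ("scene","top"):
    p,d=r.snapshot(n); cv2.imwrite(f"pics/{n}1.png",p[:,:,::-1]); np.save(f"{n}_d.npy",d); np.save(f"{n}_p.npy",p)
    m=r.camera_model(n); print(n,m)
E
```

```text
pics
{'time': np.float64(0.0), 'qpos': array([-1.163,  0.616, -0.013,  1.425,  0.008,  1.103, -0.04 ]), 'joint_vel': array([-0.   ,  0.001,  0.   ,  0.   , -0.   , -0.   , -0.   ]), 'joint_torque': array([ 1.0000e-03, -4.6921e+01,  2.6000e-01, -1.7103e+01,  1.0000e-02,
        9.0000e-03, -0.0000e+00]), 'position': array([272.898, 589.063, 230.125]), 'tool_rot': array([ 0.151,  0.691, -0.153,  0.69 ]), 'force': array([ 0.57 , -0.074,  0.941]), 'moment': array([-0.018, -0.004,  0.001]), 'finger_gap': np.float64(85.507)}
scene {'intrinsics': array([[487.09844875,   0.        , 318.60796215],
       [  0.        , 487.09844875, 238.75285613],
       [  0.        ,   0.        ,   1.        ]]), 'R': array([[ 0.70109692,  0.71303312,  0.00684678],
       [ 0.55138909, -0.53602044, -0.63925907],
       [-0.45214288,  0.4519578 , -0.76896096]]), 't': array([-383.2560625 , -185.75473778, 1598.72334359])}
top {'intrinsics': array([[593.644832  ,   0.        , 324.47120775],
       [  0.        , 593.644832  , 241.63715732],
       [  0.        ,   0.        ,   1.        ]]), 'R': array([[-0.01849263, -0.99982499,  0.00283095],
       [-0.99710348,  0.01823322, -0.07383905],
       [ 0.07377451, -0.00418823, -0.99726615]]), 't': array([   8.05909385,  562.36573725, 1827.15210971])}
```

View pics/scene1.png

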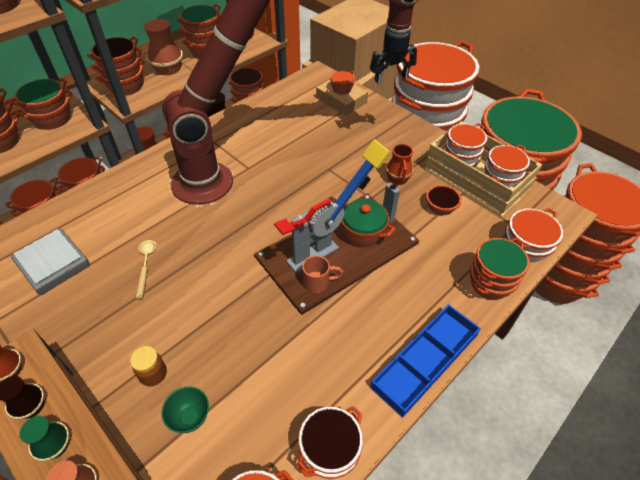

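View pics/top1.png

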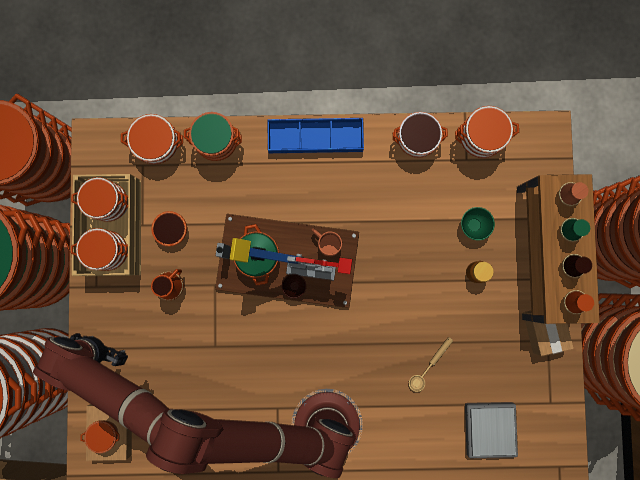

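The arm runs towards the image's left (world +y). In the top view the yellow pad is at (240,250) and the red tail at (344,266). The scene view shows them at (376,153) and (287,226). Next I'll measure them.

```bash
cat > h.py <<'E'
import numpy as np,cv2
from cell import r
def pts(n,d,mask):
    m=r.camera_model(n);K=m["intrinsics"];v,u=np.nonzero(mask&(d>0));z=d[v,u]
    c=np.stack([(u-K[0,2])/K[0,0]*z,(v-K[1,2])/K[1,1]*z,z],1)
    return (c-m["t"])@m["R"],u,v
def ray(n,u,v,h):
    m=r.camera_model(n);K=m["intrinsics"];c=np.array([(u-K[0,2])/K[0,0],(v-K[1,2])/K[1,1],1.])
    d=m["R"].T@c;o=-m["R"].T@m["t"];return o+d*(h-o[2])/d[2]
E
python3 - <<'E'
from h import *
for n,boxes in (("top",{"pad":(222,230,258,270),"tail":(332,254,358,278),"blue":(248,240,300,270)}),("scene",{"pad":(355,135,395,172),"tail":(268,212,300,236),"blue":(325,150,380,230)})):
    p=np.load(n+"_p.npy");d=np.load(n+"_d.npy");hsv=cv2.cvtColor(p,cv2.COLOR_RGB2HSV);H,S,V=[hsv[...,i].astype(int) for i in range(3)]
    M={"pad":(H>20)&(H<35)&(S>150)&(V>110),"tail":((H<5)|(H>174))&(S>180)&(V>120),"blue":(H>100)&(H<128)&(S>120)}
    for k,(a,b,c,e) in boxes.items():
        m=np.zeros_like(M[k]);m[b:e,a:c]=M[k][b:e,a:c]
        P,u,v=pts(n,d,m)
        print(n,k,len(P),"uv",u.mean().round(1),v.mean().round(1),"med",np.median(P,0).round(1),"min",np.percentile(P,5,0).round(1),"max",np.percentile(P,95,0).round(1))
        print(cv2.minAreaRect(np.stack([u,v],1).astype(np.float32)))
for u,v in ((229,217),(355,235),(220,286),(345,304)): print(ray("top",u,v,18).round(1))
p=np.load("top_p.npy");cv2.imwrite("pics/t_crop.png",cv2.resize(p[200:320,200:370,::-1],None,fx=4.7,fy=4.7,interpolation=cv2.INTER_CUBIC))
p=np.load("scene_p.npy");cv2.imwrite("pics/s_crop.png",cv2.resize(p[130:320,240:430,::-1],None,fx=3.1,fy=3.1,interpolation=cv2.INTER_CUBIC))
E
```

```text
top pad 398 uv 239.6 249.6 med [523.6 220.1 321.4] min [498.9 200.6 302.2] max [548.6 240.7 334.7]
((239.719970703125, 249.45997619628906), (18.24335479736328, 21.920310974121094), 8.13010311126709)
top tail 213 uv 343.2 265.1 med [482.2 -51.8 223.4] min [462.5 -70.6 213. ] max [498.3 -26.9 229.7]
((341.16998291015625, 264.8099670410156), (18.950462341308594, 14.566399574279785), 8.13010311126709)
top blue 340 uv 269.0 255.0 med [511.9 152.3 248.1] min [496.8  97.  189.5] max [525.  193.9 291.2]
((273.2973327636719, 255.71621704101562), (49.155296325683594, 8.877545356750488), 9.462322235107422)
scene pad 458 uv 375.8 153.5 med [528.2 214.9 316.9] min [499.5 197.9 299.6] max [552.6 232.2 333.5]
((375.7317199707031, 153.5853729248047), (22.176673889160156, 21.55198097229004), 38.65980529785156)
scene tail 227 uv 286.1 225.7 med [487.  -54.2 223.4] min [465.4 -73.9 209.2] max [501.2 -20.8 227.9]
((287.6499938964844, 224.9500274658203), (13.597793579101562, 24.033309936523438), 71.56504821777344)
scene blue 517 uv 352.0 187.0 med [517.6 147.4 242.2] min [504.9  91.4 182.2] max [528.6 191.9 288.6]
((349.8599853515625, 190.0199737548828), (9.79999828338623, 66.99998474121094), 36.869895935058594)
[645.3 294.6  18. ]
[581.6 -97.9  18. ]
[430.7 323.9  18. ]
[368.  -62.2  18. ]
```

View pics/t_crop.png

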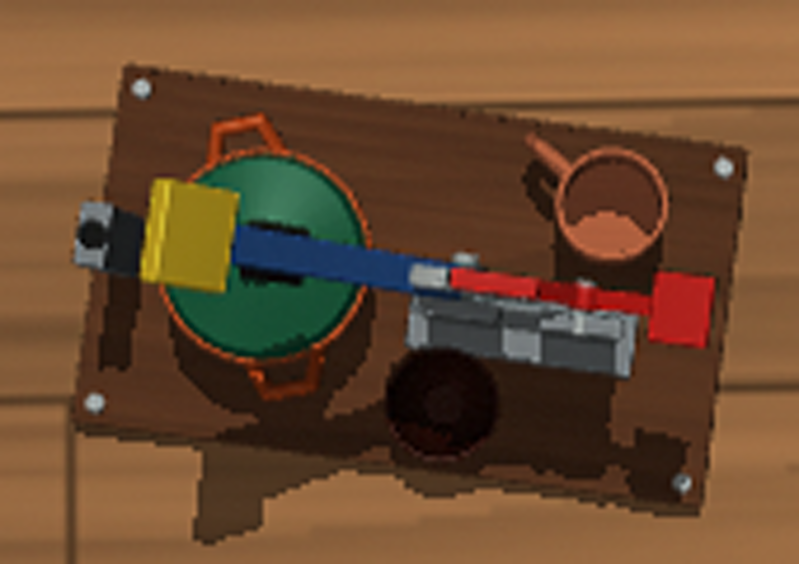

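View pics/s_crop.png

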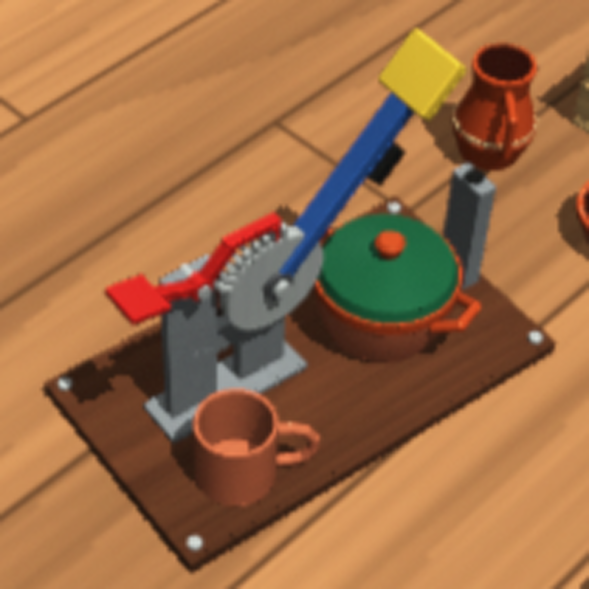

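```bash
cat >> h.py <<'E'
from scipy.spatial.transform import Rotation as Ro
def st(*targets):
    s=r.read_state();R=Ro.from_quat(s["tool_rot"]).as_matrix()
    print(round(s["time"],2),"pos",s["position"].round(1),"F",s["force"].round(1),"gap",round(s["finger_gap"],1));print("x,y,z axes",R.T.round(3).tolist())
    p=s["position"]
    for t in targets:
        t=np.array(t,float);print("to",t,"tool shift",(R.T@(t-p)).round(1),"norm",np.linalg.norm(t-p).round(1));p=t
E
python3 -c "
from h import *
st((273,589,390),(430,270,390),(481,-53,390),(481,-53,240))"
```

```text
0.1 pos [272.9 589.2 230.2] F [ 0.1 -0.2 -0. ] gap 85.0
x,y,z axes [[-0.001, -0.002, -1.0], [0.42, 0.907, -0.002], [0.907, -0.42, 0.0]]
to [273. 589. 390.] tool shift [-159.8   -0.5    0.2] norm 159.8
to [430. 270. 390.] tool shift [   0.5 -223.5  276.5] norm 355.5
to [481. -53. 390.] tool shift [   0.6 -271.7  182. ] norm 327.0
to [481. -53. 240.] tool shift [150.    0.3  -0. ] norm 150.0
```

Emit:
move_arm(targets=[[0,[-40,0,0],-0.07],[0,[-40,0,0],-0.07],[0,[-40,0,0],-0.07],[0,[-40,0,0],-0.06],[0,[-10,0,0],0],[0,[0,0,0],0]])

```text
time: 0.6
position: [271.7, 586.8, 399.5]
tool_rot: [0.046, 0.708, -0.06, 0.703]
force: [0.4, -0.6, -0.9]
finger_gap: 12.3
```

```bash
python3 -c "
from h import *
st((430,270,390),(481,-53,390),(481,-53,240))"
```

```text
0.6 pos [271.7 586.8 399.5] F [ 0.4 -0.6 -0.9] gap 12.3
x,y,z axes [[-0.009, -0.02, -1.0], [0.149, 0.989, -0.021], [0.989, -0.149, -0.005]]
to [430. 270. 390.] tool shift [  14.5 -289.4  203.9] norm 354.3
to [481. -53. 390.] tool shift [   6.  -311.7   98.6] norm 327.0
to [481. -53. 240.] tool shift [150.    3.2   0.8] norm 150.0
```

Tool y is now along rig y.

Emit:
move_arm(targets=[[0,[1,-29,20],0],[0,[1,-29,20],0],[0,[1,-29,20],0],[0,[1,-29,20],0],[0,[1,-29,20],0],[0,[1,-29,20],0],[0,[1,-29,20],0],[0,[1,-29,20],0],[0,[1,-29,20],0],[0,[1,-29,20],0],[0,[0,0,0],0]])

```text
time: 1.52
position: [425.5, 251.9, 373.6]
tool_rot: [0.035, 0.716, -0.068, 0.694]
force: [1.0, 0.3, -1.1]
finger_gap: -0.0
```

```bash
python3 -c "
from h import *
st((481,-53,390),(481,-53,240))"
```

```text
1.52 pos [425.5 251.9 373.6] F [ 1.   0.3 -1.1] gap -0.0
x,y,z axes [[-0.034, -0.044, -0.998], [0.145, 0.988, -0.049], [0.989, -0.146, -0.027]]
to [481. -53. 390.] tool shift [  -4.8 -294.    99. ] norm 310.3
to [481. -53. 240.] tool shift [149.8   7.3   4. ] norm 150.0
```

Emit:
move_arm(targets=[[0,[-3,-30,10],0],[0,[-3,-30,10],0],[0,[-3,-30,10],0],[0,[-2,-30,10],0],[0,[-2,-30,10],0],[0,[-2,-30,10],0],[0,[-2,-30,10],0],[0,[-2,-30,10],0],[0,[-2,-30,10],0],[0,[-2,-24,9],0],[0,[0,0,0],0]])

```text
time: 2.43
position: [473.8, -68.8, 390.5]
tool_rot: [0.033, 0.728, -0.074, 0.681]
force: [-0.2, 0.3, -1.0]
finger_gap: -0.0
```

```bash
python3 -c "
from h import *
st((481,-53,240),(478,-58,200))
p,d=r.snapshot('wrist'); cv2.imwrite('pics/w1.png',p[:,:,::-1])"
```

```text
2.43 pos [473.8 -68.8 390.5] F [-0.2  0.3 -1. ] gap -0.0
x,y,z axes [[-0.07, -0.053, -0.996], [0.149, 0.987, -0.063], [0.986, -0.153, -0.061]]
to [481. -53. 240.] tool shift [148.6  26.1  13.9] norm 151.5
to [478. -58. 200.] tool shift [40.3 -2.9  0.3] norm 40.4
```

View pics/w1.png

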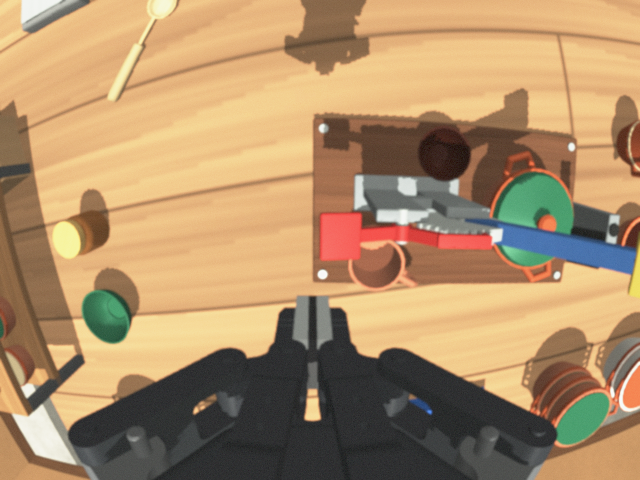

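The red tail is at (340,237) in the wrist view, ahead of the fingertips at about (312,300). As a check, I'll cast that pixel onto z = 224.

```bash
python3 -c "
from h import *
s=r.read_state();R=Ro.from_quat(s['tool_rot']).as_matrix()
m=r.camera_model('wrist');print(m);K=m['intrinsics'];M=m['mount']
x,y=340-K[0,2],237-K[1,2];q=np.hypot(x,y);th=q/K[0,0]
d=np.array([x/q*np.sin(th),y/q*np.sin(th),np.cos(th)]);d=R@M[:3,:3]@d;o=R@M[:3,3]+s['position'];print(o+d*(224-o[2])/d[2])
"
```

```text
{'intrinsics': array([[371.64829954,   0.        , 312.14190071],
       [  0.        , 371.64829954, 242.62068593],
       [  0.        ,   0.        ,   1.        ]]), 'mount': array([[-3.82441721e-04, -3.06265584e-01,  9.51946031e-01,
        -1.42629694e+02],
       [ 9.99999885e-01,  1.56831455e-04,  4.52203950e-04,
        -1.37598476e-01],
       [-2.87789588e-04,  9.51946095e-01,  3.06265489e-01,
        -7.84576643e+01],
       [ 0.00000000e+00,  0.00000000e+00,  0.00000000e+00,
         1.00000000e+00]])}
[480.012686   -52.66943041 224.        ]
```

Emit:
move_arm(targets=[[0,[34,5,3],0],[0,[34,5,3],0],[0,[34,5,3],0],[0,[25,4,3],0],[0,[0,0,0],0]])

```text
time: 2.9
position: [477.4, -48.4, 254.2]
tool_rot: [0.033, 0.729, -0.069, 0.68]
force: [-0.6, 0.2, 0.1]
finger_gap: 0.0
```

```bash
python3 -c "
from h import *
st((480,-56,228),(479,-58,202))"
```

```text
2.9 pos [477.4 -48.4 254.2] F [-0.6  0.2  0.1] gap 0.0
x,y,z axes [[-0.073, -0.046, -0.996], [0.142, 0.988, -0.056], [0.987, -0.145, -0.066]]
to [480. -56. 228.] tool shift [26.3 -5.6  5.4] norm 27.4
to [479. -58. 202.] tool shift [26.1 -0.7  1. ] norm 26.1
```

Emit:
move_arm(targets=[[0,[13,-3,3],0],[0,[13,-3,3],0],[0,[5,-1,0],0],[0,[5,0,0],0],[0,[5,0,0],0]])

```text
time: 3.32
position: [479.6, -53.5, 214.0]
tool_rot: [0.03, 0.729, -0.066, 0.68]
force: [-1.1, -1.7, 3.2]
finger_gap: -0.0
```

Emit:
move_arm(targets=[[0,[5,0,0],0],[0,[5,0,0],0],[0,[5,0,0],0]])

```text
time: 3.57
position: [479.8, -55.3, 203.4]
tool_rot: [0.03, 0.728, -0.066, 0.682]
force: [-9.2, 2.2, 44.8]
finger_gap: -0.0
```

Emit:
move_arm(targets=[[0,[0,0,0],0],[0,[0,0,0],0],[0,[0,0,0],0]])

```text
time: 3.82
position: [480.2, -53.8, 206.5]
tool_rot: [0.031, 0.726, -0.065, 0.684]
force: [1.4, -0.1, -0.3]
finger_gap: -0.1
```

Emit:
move_arm(targets=[[0,[-10,0,0],0],[0,[-36,0,0],0],[0,[-36,0,0],0],[0,[-36,0,0],0],[0,[-36,0,0],0],[0,[-30,0,0],0],[0,[0,0,0],0]])

```text
time: 4.4
position: [490.8, -39.6, 391.8]
tool_rot: [0.032, 0.731, -0.061, 0.679]
force: [1.7, 0.1, 0.8]
finger_gap: 0.1
```

```bash
python3 -c "
from h import *
st((516,175,390),(516,175,340))
p,d=r.snapshot('scene'); cv2.imwrite('pics/s2.png',cv2.resize(p[110:320,220:430,::-1],None,fx=2.8,fy=2.8,interpolation=cv2.INTER_CUBIC))"
```

```text
4.4 pos [490.8 -39.6 391.8] F [1.7 0.1 0.8] gap 0.1
x,y,z axes [[-0.076, -0.036, -0.996], [0.129, 0.991, -0.045], [0.989, -0.132, -0.07]]
to [516. 175. 390.] tool shift [ -7.8 216.   -3.3] norm 216.1
to [516. 175. 340.] tool shift [49.8  2.3  3.5] norm 50.0
```

View pics/s2.png

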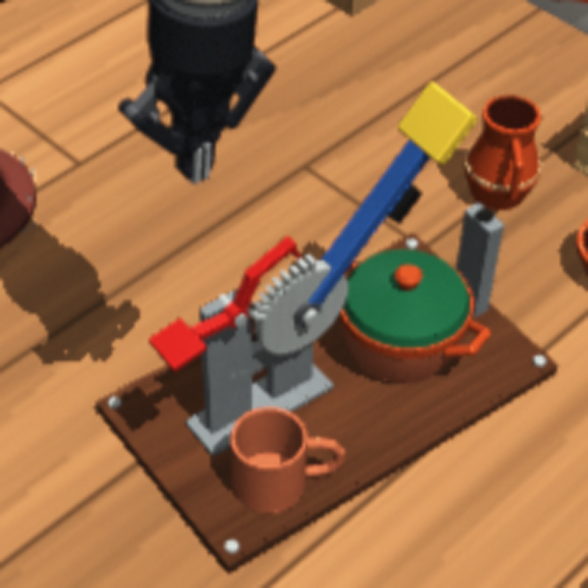

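The tail is down and the hook has lifted clear of the teeth, with the arm still raised. Next I'll go over the pad.

Emit:
move_arm(targets=[[0,[-2,35,0],0],[0,[-2,35,0],0],[0,[-2,35,0],0],[0,[-2,35,0],0],[0,[-2,35,0],0],[0,[-2,35,0],0],[0,[-2,35,0],0],[0,[0,0,0],0]])

```text
time: 5.12
position: [519.6, 213.0, 376.6]
tool_rot: [0.034, 0.74, -0.064, 0.669]
force: [-0.8, 1.6, -0.6]
finger_gap: -0.1
```

```bash
python3 -c "
from h import *
st((522,204,345),(522,204,318),(528.6,244.3,272.7),(533,271,223),(535,285,167))"
```

```text
5.12 pos [519.6 213.  376.6] F [-0.8  1.6 -0.6] gap -0.1
x,y,z axes [[-0.103, -0.036, -0.994], [0.136, 0.989, -0.05], [0.985, -0.141, -0.097]]
to [522. 204. 345.] tool shift [31.5 -7.   6.7] norm 32.9
to [522. 204. 318.] tool shift [26.8  1.4  2.6] norm 27.0
to [528.6 244.3 272.7] tool shift [42.9 43.   5.2] norm 61.0
to [533. 271. 223.] tool shift [48.  29.5  5.4] norm 56.6
to [535. 285. 167.] tool shift [55.  16.9  5.4] norm 57.8
```

Emit:
move_arm(targets=[[0,[16,-4,3],0],[0,[16,-3,3],0],[0,[13,1,1],0],[0,[6,0,1],0],[0,[0,0,0],0]])

```text
time: 5.53
position: [517.0, 209.3, 313.9]
tool_rot: [0.028, 0.745, -0.061, 0.664]
force: [1.6, -1.1, 3.3]
finger_gap: -0.0
```

```bash
python3 -c "
from h import *
st((528.6,244.3,272.7),(533,271,223),(535,285,167))
p,d=r.snapshot('scene'); cv2.imwrite('pics/s3.png',cv2.resize(p[110:320,250:460,::-1],None,fx=2.8,fy=2.8,interpolation=cv2.INTER_CUBIC))"
```

```text
5.53 pos [517.  209.3 313.9] F [ 1.6 -1.1  3.3] gap -0.0
x,y,z axes [[-0.117, -0.039, -0.992], [0.124, 0.991, -0.054], [0.985, -0.129, -0.111]]
to [528.6 244.3 272.7] tool shift [38.1 38.3 11.5] norm 55.3
to [533. 271. 223.] tool shift [47.8 29.7  6.4] norm 56.6
to [535. 285. 167.] tool shift [54.8 17.1  6.4] norm 57.8
```

View pics/s3.png

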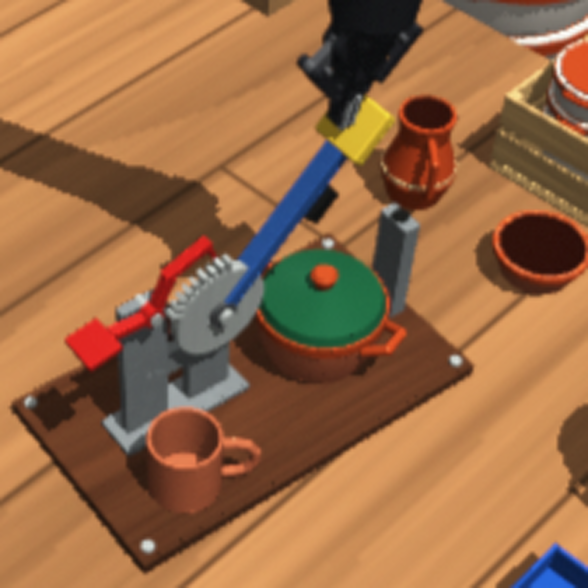

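The fingertip is on the pad, with about 3 N of contact. I'll follow the arc down.

Emit:
move_arm(targets=[[0,[7,6,2],0],[0,[7,6,2],0],[0,[7,6,2],0],[0,[7,6,2],0],[0,[7,6,2],0]])

```text
time: 6.0
position: [526.1, 237.7, 277.6]
tool_rot: [0.03, 0.745, -0.061, 0.663]
force: [-2.6, -1.9, 1.9]
finger_gap: 0.2
```

```bash
python3 -c "
from h import *
st((528.6,244.3,272.7),(533,271,223),(535,285,167))
p,d=r.snapshot('scene'); cv2.imwrite('pics/s4.png',cv2.resize(p[110:320,250:460,::-1],None,fx=2.8,fy=2.8,interpolation=cv2.INTER_CUBIC))"
```

```text
6.0 pos [526.1 237.7 277.6] F [-2.6 -1.9  1.9] gap 0.2
x,y,z axes [[-0.118, -0.037, -0.992], [0.126, 0.991, -0.052], [0.985, -0.131, -0.112]]
to [528.6 244.3 272.7] tool shift [4.3 7.1 2.2] norm 8.6
to [533. 271. 223.] tool shift [47.8 29.6  6.4] norm 56.6
to [535. 285. 167.] tool shift [54.8 17.   6.4] norm 57.8
```

View pics/s4.png

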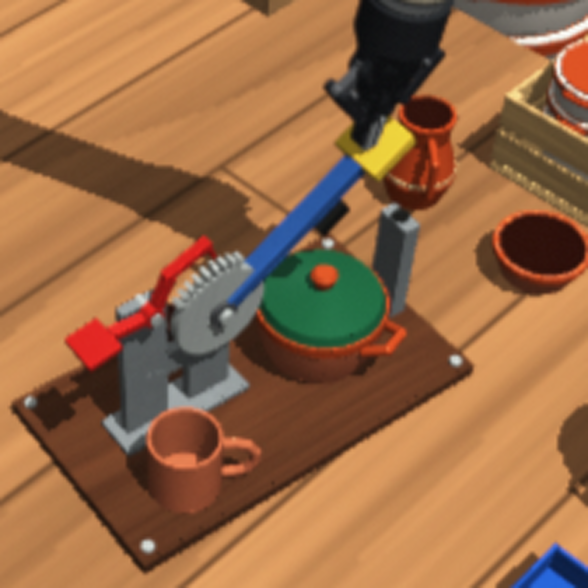

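The arm is moving past the teeth and the contact is good, so I'll keep going.

Emit:
move_arm(targets=[[0,[7,7,1],0],[0,[8,5,1],0],[0,[8,5,1],0],[0,[8,5,1],0],[0,[8,5,1],0],[0,[8,4,1],0],[0,[8,4,1],0]])

```text
time: 6.63
position: [532.6, 270.6, 211.9]
tool_rot: [0.028, 0.745, -0.064, 0.664]
force: [0.3, -2.3, 2.3]
finger_gap: -0.3
```

```bash
python3 -c "
from h import *
st((533,271,223),(535,285,167))
p,d=r.snapshot('scene'); cv2.imwrite('pics/s5.png',cv2.resize(p[110:320,250:460,::-1],None,fx=2.8,fy=2.8,interpolation=cv2.INTER_CUBIC))"
```

```text
6.63 pos [532.6 270.6 211.9] F [ 0.3 -2.3  2.3] gap -0.3
x,y,z axes [[-0.118, -0.043, -0.992], [0.126, 0.99, -0.058], [0.985, -0.132, -0.111]]
to [533. 271. 223.] tool shift [-11.   -0.2  -0.9] norm 11.1
to [535. 285. 167.] tool shift [54.7 17.3  6.3] norm 57.8
```

View pics/s5.png

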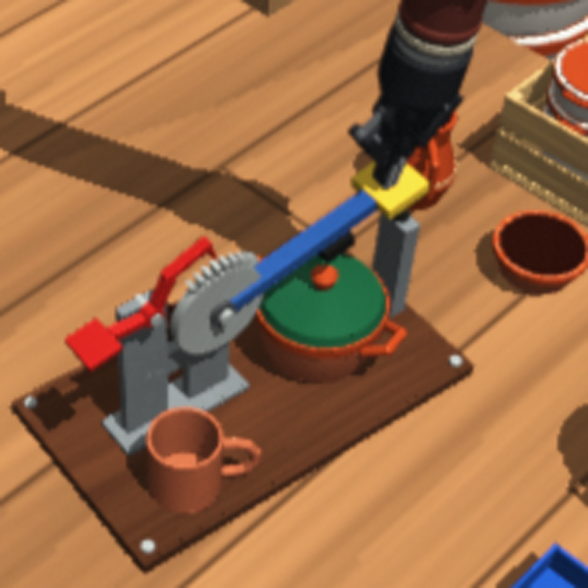

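Emit:
move_arm(targets=[[0,[7,2,0],0],[0,[7,2,1],0],[0,[7,2,0],0],[0,[6,1,1],0]])

```text
time: 7.02
position: [533.2, 278.0, 181.1]
tool_rot: [0.029, 0.744, -0.063, 0.664]
force: [-2.0, -0.7, 2.8]
finger_gap: -0.3
```

Emit:
move_arm(targets=[[0,[4,1,1],0],[0,[4,0,0],0]])

```text
time: 7.18
position: [533.3, 279.1, 171.6]
tool_rot: [0.029, 0.744, -0.063, 0.664]
force: [1.8, -0.9, 2.5]
finger_gap: -0.0
```

Emit:
move_arm(targets=[[0,[3,0,0],0],[0,[3,0,0],0],[0,[3,0,0],0]])

```text
time: 7.43
position: [533.5, 279.4, 168.4]
tool_rot: [0.03, 0.743, -0.062, 0.666]
force: [-2.8, -3.7, 17.1]
finger_gap: -0.1
```

Emit:
move_arm(targets=[[0,[4,0,0],0],[0,[4,0,0],0],[0,[1,0,0],0]])

```text
time: 7.68
position: [533.7, 279.6, 169.3]
tool_rot: [0.032, 0.741, -0.06, 0.668]
force: [0.6, -0.6, -0.1]
finger_gap: -0.3
```

Emit:
move_arm(targets=[[0,[-5,0,0],0],[0,[-20,0,0],0],[0,[-35,0,0],0],[0,[-35,0,0],0],[0,[-35,0,0],0],[0,[-35,0,0],0],[0,[-30,0,0],0],[0,[0,0,0],0],[0,[0,0,0],0]])

```text
time: 8.43
position: [553.2, 292.9, 369.0]
tool_rot: [0.033, 0.743, -0.054, 0.666]
force: [-0.1, -0.1, -1.0]
finger_gap: 0.4
```

```bash
python3 -c "
from h import *
st()
p,d=r.snapshot('scene'); cv2.imwrite('pics/s6.png',cv2.resize(p[110:320,250:460,::-1],None,fx=2.8,fy=2.8,interpolation=cv2.INTER_CUBIC))
hsv=cv2.cvtColor(p,cv2.COLOR_RGB2HSV);H,S,V=[hsv[...,i].astype(int) for i in range(3)]
for k,m,(a,b,c,e) in (('pad',(H>20)&(H<35)&(S>150)&(V>110),(370,160,410,200)),('tail',((H<5)|(H>174))&(S>180)&(V>120),(268,222,292,244))):
    q=np.zeros_like(m);q[b:e,a:c]=m[b:e,a:c];P,u,v=pts('scene',d,q);print(k,len(P),np.median(P,0).round(1),np.percentile(P,[10,90],0).round(1).tolist())
"
```

```text
8.43 pos [553.2 292.9 369. ] F [-0.1 -0.1 -1. ] gap 0.4
x,y,z axes [[-0.11, -0.023, -0.994], [0.121, 0.992, -0.036], [0.986, -0.125, -0.107]]
pad 318 [537.5 282.9 167.8] [[510.5, 261.5, 161.5], [560.8, 304.0, 170.5]]
tail 210 [484.3 -61.5 203.2] [[466.3, -75.6, 199.3], [498.8, -46.8, 206.2]]
```

View pics/s6.png

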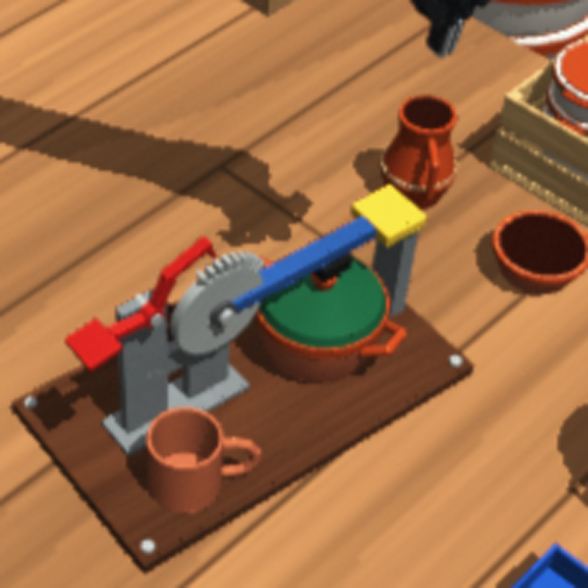

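The arm is level on its post, with the pad top at 167.8 mm (168 is fully down). The tail is at 203 mm (fully down), and the hand is clear, so I'm handing in.

```bash
python3 -c "
from cell import r
print(r.job_done())"
```

```text
the job is handed in; nothing more can be done
None
```

The keeper arm is fully down over the casserole with the pawl left free, and the job is handed in; no verdict was reported. I used shut fingers throughout: I pressed the pawl's tail to its stop, then pushed the yellow pad down along its arc to the stop.

- **Arm:** the last picture puts the pad top at 167.8 mm, where 168 mm is fully down.
- **Pawl:** the tail is at 203 mm, about 20 mm below its engaged height, and the hook is clear of the teeth.
- **Pottery:** the casserole, mug and jug look unmoved in the scene pictures. I judged this by eye and did not measure it, and the last close-up did not show the other pieces.
- **Forces:** contact force read about 45 N as the tail met its stop and about 17 N as the arm met its own. These were fingertip contacts, well under the 120 N wrist limit.
- **Finish:** the hand ended about 200 mm above the pad, touching nothing, after about 8.5 s of the 48 s allowed.

One thing drifted: the tool tilted about 6° off vertical over the moves. It did not affect the pushing.

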